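# Load the second plate into a butt-weld jig under its spring clip

### The job

Finish loading this butt-weld jig: the loose steel plate has to go under the sprung hold-down clip of its bay. With one fingertip press that clip's thumb bar down and keep it down while the other fingertip pushes the plate along the bed, under the clip's lip, until it is fully home against the end stop; only then let the clip up so that it holds the plate. Push the plate only, never lift it, do not drag it along under a clip that has come down on it, and leave the plate that is already clamped and the things standing around the jig alone.

Things in the scene. Friction and masses are not known exactly. Their poses are not given: they have to be found in the camera images.
- jig: Jig bolted to the table: dark steel base 180 x 184 x 10 mm (x -105..75, y -92..92 from the origin, which is at table height), with a level bed, top 18 mm above the table, open at x = -105 mm. Plates are pushed along +x. A copper rib 3 mm wide, 4 mm high along y = 0 parts two mirror-image bays; the loose plate's is at y > 0. Hinge lugs of the clips: |y| 45 to 57 mm, 22 mm above the bed.
- home (a point): Where the plate's origin is when it is fully home: on the bed, at jig x = 30, y = 22.5, z = 18 mm; axes as the jig's. Along the bay's outer side runs a steel rail (jig y = 43.5 to 47.5 mm, 4 mm high, as long as the bed); it and the rib guide the plate with 1 mm play each side.
- stop (a point): Point on the face of the end stop, a grey bar across the bed at jig x = 60 mm, 10 mm higher than the bed; the plate's front edge rests against it when home.
- plate: Loose plate, rust-brown steel 60 x 40 x 12 mm, about 0.22 kg, flat on the bed in the bay at jig y > 0, its 60 mm length along jig x; at the start its front edge is 10 to 35 mm short of the lip. Origin at the centre of its underside (rear edge at x = -30, front edge at +30 mm), axes as the jig's. It slides with a push of 1 to 2 N.
- clip: Bright steel spring clip beside the loose plate's bay, like a clipboard clip. Origin on its hinge line (jig x = 30, y = 50.5, z = 32 mm), which runs along jig x. Towards the bay it has a lip, on the outer side (larger y) a thumb bar. Pressing the bar down raises the lip; released, its spring presses the lip on the plate with about 8 N.
- lip (a point): Underside of the clip's lip, which is 20 mm long along the jig's x (20 to 40 mm) and reaches 6 to 8 mm over the plate's outer edge. Shut on the empty bed it is only 7 mm above the bed, so the 12 mm plate is blocked; with the bar fully down it is about 18 mm above the bed.
- clip_bar (a point): Middle of the thumb bar: axis of its rolled edge, 6 mm thick, jig x = -6 to 66 mm, edging a tab 18 mm wide. Height over table 44 mm shut, 31.5 mm with the lip on a plate, 18 mm fully down at a hard stop (top then 3 mm above the bed). At 26 mm or less the plate passes; a tip slides along it best at 20 to 24 mm, off the stop. Jig y 83 mm shut, 80.5 mm down. Needs 1.3 N to start, 7 N at the end.
- clamped_plate: Equal plate already home in the other bay (jig x = 30, y = -22.5 mm). Leave it alone. Origin at the centre of its underside.
- other_clip_bar (a point): Middle of the thumb bar of the other clip, at jig y < 0, which holds the clamped plate: 31.5 mm above the table. Leave it alone.
- tin: Closed round tin, 60 mm diameter, 75 mm high, standing on the jig's -y side. Origin under its centre. Leave it alone.
- magnet: Red arrow-shaped welding magnet lying flat, 105 x 70 x 15 mm, on the jig's +y side. Origin on its underside, point at +x. Leave it alone.
- wire_brush: Wooden wire brush lying bristles down, 245 x 28 mm, 34 mm high, beyond the end stop. Origin on its underside near the middle. Leave it alone.
Mind the look-alikes: they are no part of the job. What is shaped like the plate but orange is not meant.

How it is judged:
By the outcome, as a careful person would: the job done as asked, in the order asked, and still so for the second after the job is handed in, with the robot touching nothing.
It also fails if it takes over 54 s, if anything falls off the work surface, if the arm or the gripper's body presses on something with over 40 N, if the wrist force passes 120 N, or if a joint passes its speed limit or range.

### The arm

A 6-joint arm with a two-finger parallel gripper is mounted at the origin on the work surface. World frame = base frame: x ahead of the robot, y to its left, z up, the work surface at z = 0. Lengths are in mm, angles in rad, forces in N, time in s.
With the tool pointing down it reaches from about 275 to 1000 mm from the base axis. Payload 8.4 kg.
Tool frame: the origin (TCP) lies midway between the tips of the shut fingers; the grasp point (between the pads) lies 19 mm behind it; y points along the fingers, z is the direction in which the jaws open and shut, and the axes are right-handed (so a half turn about y gives the same grasp; the last joint's range is limited). The gripper opens to 85 mm and grips with 20 to 120 N. Pads are 22 mm wide; open, the fingers measure 114 mm over their backs; the gripper's body (76 mm by 85 mm) begins 54 mm behind the grasp point. The pads swing forward as they close: fully open they stand 13 mm farther back than shut.
Start: joints at [-1.327, 0.353, 1.633, -0, 1.155, -0.002], TCP at [152.081, -606.217, 231.281] pointing down, gripper open.
Joint ranges: [-2.63, 2.63], [-0.92, 2.1], [0.06, 2.66], [-1.3, 4.44], [0, 2.69], [-3.02, 3.02]. Speed limits (rad/s): [2.22, 2.22, 2.79, 3.14, 3.14, 3.14].

### API

Orientations are given as [roll, pitch, yaw] about the fixed x, y, z axes, in that order (R = Rz(yaw) Ry(pitch) Rx(roll)).
In Python, from rig import r gives the robot as it stands. The module is installed in compiled form; this text tells all that it offers.
- The arm moves only by the tool apply_moves, never from a script. Its argument "plan" is text: rows parted by semicolons, each of 7 numbers parted by spaces: the shift along the tool's x, y, z in cm, then the turn, a rotation vector about the tool's x, y, z in degrees, then the closure, from 0 (fully open) to 1 (shut). A call has 1 to 20 rows; each row shifts and turns the pose as measured when the row begins, along the tool's axes as they then stand; what a row does not reach is not made up. A row lasts 1/10 s, in which the tool goes at most 50 mm and 8.59 degrees, less where a joint would pass 70% of its speed; a pose out of reach is approached as far as the arm can. A call is refused whole if a number of a shift passes 5 or a number of a turn 8.59, either way. A call with a gripper value outside its range is refused whole. The fingers move at their own pace and stop on an object; "squeeze" is the grip in N (left out, the last holds). Time passes only in rows, so rows that do not move let the fingers close. It gives the time, the measured TCP pose, the force and the opening at its end, in the units of the state.
- r.sense(): the state, without advancing time (a new reading comes with each control period).
- r.grab_frame(name): name is "scene" or "side" or "wrist"; returns the picture (420x560x3 uint8, blue, green, red); there is no depth.
- r.get_calibration(name): a dict with "vertical_fov" (degrees; the focal length in pixels is half the picture's height over the tangent of half this angle, whatever the lens; pixels are square), "cx", "cy" (the principal point, pixels), "D" ([k1, k2, p1, p2, k3] as OpenCV has them; the pictures are not rectified), "R" (3x3) and "t" (3): a world point X has camera coordinates R X + t; the wrist camera has in their place "hand_eye" (4x4, takes a point from camera to tool coordinates, whose origin is the TCP and whose axes are the tool frame's). Camera axes: x right, y down, z forward; pixel columns grow to the right and rows downward; lengths in mm; the calibration is good to about 2 mm. A picture is of the moment at which its call begins: read the wrist's pose just before it. get_calibration takes no time and is no camera call.
- r.sign_off(): hands the job in, once; it reports no verdict.
The state is a dict: "clock": time; "qpos": joint angles; "qvel": joint speeds; "joint_efforts": joint torques, N m; "eef_pos": TCP position; "tcp_rot": TCP orientation; "contact_force": force on the tool from outside, world axes, zero at the start; "wrist_torque": the same for the moment, N m; "opening": opening from 0.0 (shut) to 1.0 (fully open).
Only numpy, scipy, OpenCV 4.12 (cv2) and the standard library are available. Lean on these libraries where they do the work, as an engineer would, in place of code of your own. Each camera call takes 0.05 s, during which the arm holds its last target. There are 200 camera calls.

## Working session

There is one attempt and no reset: what is moved stays moved. The work goes in short steps, Python scripts to look and compute and a tool call to move; the robot and the scene stay as the last step left them, time stands still between calls to the robot, and variables do not carry over. Pictures are saved under pics/ and viewed, about 8 in all and at most 12, crops included, and the job is handed in when it is done.

Besides the shell and the picture viewer there is one more tool, called after "Call:" by a JSON object that holds its "method" and its "body", one argument or row to a line. apply_moves: Moves the arm, as the interface text tells. Its arguments: {"type":"object","properties":{"plan":{"type":"string"},"squeeze":{"type":"number"}},"required":["plan"]}

```bash
mkdir -p pics; python3 - <<'E'
from rig import r
import cv2,json
s=r.sense();print(s)
for n in("scene","side"):
    cv2.imwrite(f"pics/{n}0.png",r.grab_frame(n));print(n,r.get_calibration(n))
print(r.get_calibration("wrist"))
E
```

```text
{'clock': 0.0, 'qpos': array([-1.32741020e+00,  3.53671590e-01,  1.63413944e+00,  1.63397592e-05,
        1.15516992e+00, -2.38314170e-03]), 'qvel': array([ 1.45904456e-04,  4.60213038e-04, -7.19219871e-05, -1.41482254e-03,
       -1.21816226e-04, -1.98235957e-04]), 'joint_efforts': array([-1.45315375e-03, -6.05251694e+01, -3.42064404e+01, -1.38254691e-04,
        9.36479919e-03, -4.78537061e-06]), 'eef_pos': array([ 151.96589098, -605.75856724,  230.54475856]), 'tcp_rot': array([-1.57218458e+00,  1.82479291e-05, -2.89583001e+00]), 'contact_force': array([ 0.31903325,  0.17452948, -1.25235807]), 'wrist_torque': array([ 0.0525905 , -0.02849884, -0.01185396]), 'opening': 1.0027803585672719}
scene {'vertical_fov': 50.06453737837987, 'cx': 272.763808685383, 'cy': 209.91745469712532, 'D': array([-0.08866079,  0.        ,  0.        ,  0.        ,  0.        ]), 'R': array([[-0.37700965,  0.92609272, -0.01469704],
       [ 0.54402115,  0.20857136, -0.81273549],
       [-0.74960304, -0.31440463, -0.58244744]]), 't': array([ 156.20796101, -230.05825859, 1348.3988214 ])}
side {'vertical_fov':
[... 181 characters left out ...]
3692929, -0.00222952],
       [-0.38818234, -0.60703351, -0.6934153 ],
       [ 0.37096159,  0.58584747, -0.72053469]]), 't': array([-415.17238343,  281.93658556,  658.65296825])}
{'vertical_fov': 60.356089028782755, 'cx': 275.7652451031051, 'cy': 207.13943860632605, 'D': array([-0.08491461,  0.        ,  0.        ,  0.        ,  0.        ]), 'hand_eye': array([[ 1.29263358e-04,  9.47900693e-01,  3.18565941e-01,
        -8.25511616e+01],
       [-1.16641197e-05, -3.18565942e-01,  9.47900702e-01,
        -1.41846910e+02],
       [ 9.99999992e-01, -1.26244619e-04, -3.01224762e-05,
         9.23217684e-02],
       [ 0.00000000e+00,  0.00000000e+00,  0.00000000e+00,
         1.00000000e+00]])}
```

View pics/scene0.png

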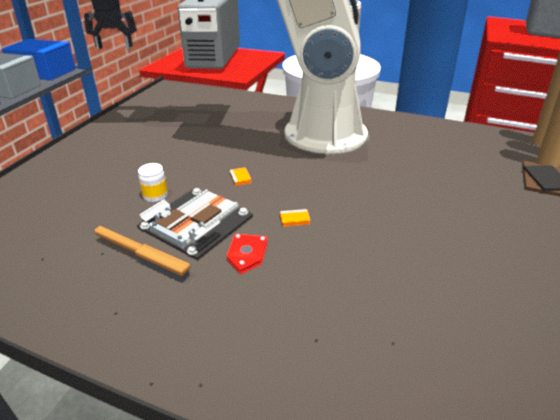

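View pics/side0.png

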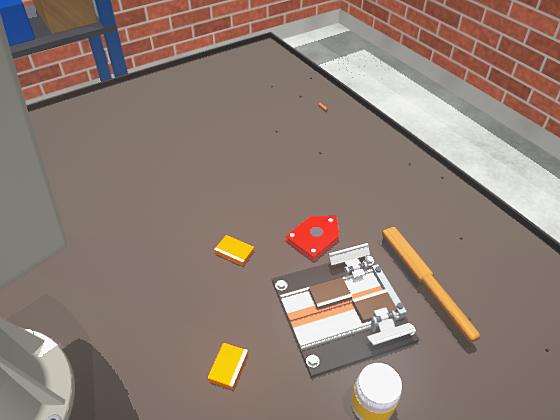

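The side view shows the jig at about (345,310): the loose brown plate is at (330,293) in the bay towards the magnet, and the clamped plate is at (377,307). The orange blocks at (234,250) and (228,365) are look-alikes. The raised thumb bar of the target clip is at (350,254). I'll confirm this in an enlarged crop.

```bash
python3 - <<'E'
import cv2
im=cv2.imread("pics/side0.png")[230:380,265:425]
cv2.imwrite("pics/sidecrop.png",cv2.resize(im,None,fx=4,fy=4,interpolation=cv2.INTER_CUBIC))
E
```

```text
(no output)
```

View pics/sidecrop.png

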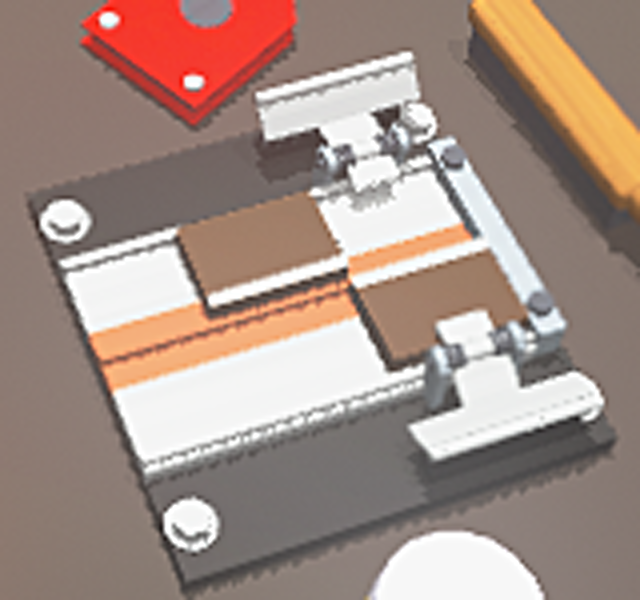

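The crop confirms it. The loose rust-brown plate (crop corners 178,236 / 310,192 / 345,262 / 208,297) lies short of the shut clip, whose lip is at (372,195) and bar runs from (258,97) to (413,57). The other clip holds the second plate. Next I'll fit the jig pose.

```bash
cat >h.py <<'E'
import numpy as np,cv2
from scipy.spatial.transform import Rotation as Ro
from scipy.optimize import least_squares
def K(c):
    f=210/np.tan(np.radians(c["vertical_fov"])/2);return np.array([[f,0,c["cx"]],[0,f,c["cy"]],[0,0,1.]])
def extr(c,s=None):
    if "R" in c: return c["R"],c["t"]
    Rt=Ro.from_euler("xyz",s["tcp_rot"]).as_matrix();H=c["hand_eye"]
    Rw=Rt@H[:3,:3];pw=Rt@H[:3,3]+s["eef_pos"];return Rw.T,-Rw.T@pw
def proj(P,c,s=None):
    R,t=extr(c,s);return cv2.projectPoints(np.float64(P),cv2.Rodrigues(R)[0],t,K(c),c["D"])[0][:,0]
def j2w(P,q):
    c,s=np.cos(q[2]),np.sin(q[2]);P=np.atleast_2d(P).astype(float)
    return np.c_[q[0]+c*P[:,0]-s*P[:,1],q[1]+s*P[:,0]+c*P[:,1],P[:,2]]
def fit(views,q0):
    # views: list of (cal,state,[(jigpoint,isplate,px)])
    def res(q):
        o=[]
        for c,s,L in views:
            P=np.array([np.array(p,float)+(np.array([q[3],0,0]) if k else 0) for p,k,_ in L])
            o.append((proj(j2w(P,q),c,s)-np.array([x for *_,x in L])).ravel())
        return np.concatenate(o)
    f=least_squares(res,q0,loss="soft_l1");return f.x,res(f.x).reshape(-1,2)
E
python3 - <<'E'
from h import *
from rig import r
c=r.get_calibration("side")
L=[((-105,92,10),0,(30,192)),((-105,-92,10),0,(186,570)),((75,-92,10),0,(610,435)),
((-30,42.5,30),1,(178,236)),((30,42.5,30),1,(310,192)),((30,2.5,30),1,(345,262)),((-30,2.5,30),1,(208,297)),
((0,-2.5,30),0,(352,283)),((60,-2.5,30),0,(493,250)),((0,-42.5,30),0,(393,360)),
((-6,83,46),0,(258,95)),((66,83,46),0,(413,55))]
L=[(p,k,(x/4+265-.4,y/4+230-.4)) for p,k,(x,y) in L]
q,e=fit([(c,None,L)],[500,-400,0,-30]);print(q.round(3));print(e.round(1))
s=r.sense()
R=Ro.from_euler("xyz",s["tcp_rot"]).as_matrix();print("tool axes cols\n",R.round(2))
E
```

```text
[ 543.384 -145.648 -628.569  -28.97 ]
[[-0.4 -0.5]
 [-0.8  2.7]
 [ 2.2  1. ]
 [-1.2 -2.4]
 [-0.2 -0.9]
 [ 1.   1. ]
 [ 0.3  2.4]
 [-0.  -1.6]
 [-1.5 -3.3]
 [ 0.4 -0. ]
 [ 0.2  0.2]
 [ 0.3 -0.2]]
tool axes cols
 [[-0.97 -0.    0.24]
 [-0.24  0.   -0.97]
 [-0.   -1.   -0.  ]]
```

```bash
cat >>h.py <<'E'
def plan(s,pos,a,n,cl,y0=None):
    """print rows taking tool (pointing down) from state s to world pos with jaw-axis angle a (deg)"""
    p=s["eef_pos"].copy();R0=Ro.from_euler("xyz",s["tcp_rot"])
    ar=np.radians(a);T=Ro.from_matrix(np.array([[np.sin(ar),0,np.cos(ar)],[-np.cos(ar),0,np.sin(ar)],[0,-1,0]]))
    rv=(R0.inv()*T).as_rotvec();dp=(np.array(pos)-p)/n;rows=[]
    for i in range(n):
        Ri=R0*Ro.from_rotvec(rv*i/n);d=Ri.inv().apply(dp)/10
        rows.append(" ".join(f"{v:.2f}" for v in d)+" "+" ".join(f"{v:.1f}" for v in np.degrees(rv/n))+f" {cl}")
    print("; ".join(rows))
E
python3 - <<'E'
from h import *
from rig import r
q=[543.4,-145.6,-628.569+200*np.pi]
print(np.degrees(q[2]))
t=j2w([10,35,200],q)[0];print(t)
plan(r.sense(),t,46+np.degrees(q[2]),18,0.18)
E
```

```text
-14.350832758638834
[ 561.76301401 -114.1707188   200.        ]
-2.87 0.17 -2.09 0.0 -6.0 -0.0 0.18; -3.08 0.17 -1.78 0.0 -6.0 -0.0 0.18; -3.24 0.17 -1.45 0.0 -6.0 -0.0 0.18; -3.38 0.17 -1.11 0.0 -6.0 -0.0 0.18; -3.48 0.17 -0.75 0.0 -6.0 -0.0 0.18; -3.53 0.17 -0.39 0.0 -6.0 -0.0 0.18; -3.56 0.17 -0.02 0.0 -6.0 -0.0 0.18; -3.54 0.17 0.35 0.0 -6.0 -0.0 0.18; -3.48 0.17 0.72 0.0 -6.0 -0.0 0.18; -3.39 0.17 1.08 0.0 -6.0 -0.0 0.18; -3.26 0.17 1.43 0.0 -6.0 -0.0 0.18; -3.09 0.17 1.76 0.0 -6.0 -0.0 0.18; -2.89 0.17 2.07 0.0 -6.0 -0.0 0.18; -2.66 0.17 2.36 0.0 -6.0 -0.0 0.18; -2.40 0.17 2.62 0.0 -6.0 -0.0 0.18; -2.11 0.17 2.86 0.0 -6.0 -0.0 0.18; -1.80 0.17 3.06 0.0 -6.0 -0.0 0.18; -1.48 0.17 3.24 0.0 -6.0 -0.0 0.18
```

Call:
{"method": "apply_moves", "body": {
  "plan": "-2.9 0.2 -2.1 0 -6 0 0.18; -3.1 0.2 -1.8 0 -6 0 0.18; -3.2 0.2 -1.5 0 -6 0 0.18; -3.4 0.2 -1.1 0 -6 0 0.18; -3.5 0.2 -0.8 0 -6 0 0.18; -3.5 0.2 -0.4 0 -6 0 0.18; -3.6 0.2 0 0 -6 0 0.18; -3.5 0.2 0.4 0 -6 0 0.18; -3.5 0.2 0.7 0 -6 0 0.18; -3.4 0.2 1.1 0 -6 0 0.18; -3.3 0.2 1.4 0 -6 0 0.18; -3.1 0.2 1.8 0 -6 0 0.18; -2.9 0.2 2.1 0 -6 0 0.18; -2.7 0.2 2.4 0 -6 0 0.18; -2.4 0.2 2.6 0 -6 0 0.18; -2.1 0.2 2.9 0 -6 0 0.18; -1.8 0.2 3.1 0 -6 0 0.18; -1.5 0.2 3.2 0 -6 0 0.18; 0 0 0 0 0 0 0.18"
}}

```text
clock: 2.0
eef_pos: [556.2, -75.6, 188.8]
tcp_rot: [-1.572, 0.007, -0.935]
contact_force: [-0.5, 0.1, 0.5]
opening: 0.823
```

```bash
python3 - <<'E'
from rig import r
import cv2,pickle
s=r.sense();im=r.grab_frame("wrist");cv2.imwrite("pics/w1.png",im);pickle.dump(s,open("w1.pkl","wb"))
print({k:s[k] for k in("clock","qpos","eef_pos","tcp_rot","contact_force","opening")})
cv2.imwrite("pics/w1b.png",cv2.resize(im,(800,600),interpolation=cv2.INTER_CUBIC))
E
```

```text
{'clock': 2.0, 'qpos': array([-0.14033811,  0.30305917,  1.8087483 ,  0.00502579,  1.03523253,
       -0.77880364]), 'eef_pos': array([556.15930983, -75.55604051, 188.80730884]), 'tcp_rot': array([-1.57165135,  0.00689655, -0.93491032]), 'contact_force': array([-0.54154118,  0.11989502,  0.47108793]), 'opening': 0.8226373588877607}
```

View pics/w1b.png

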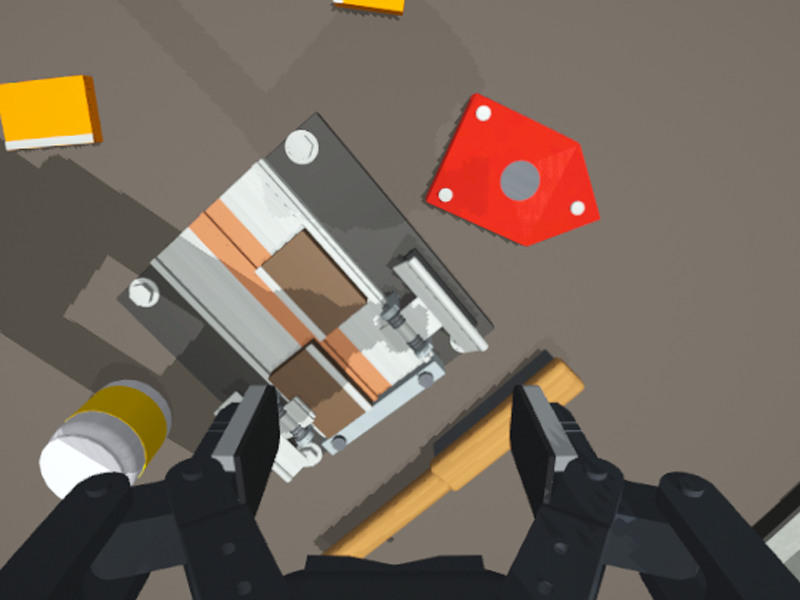

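The wrist view shows the jig centred at about (310,290). The loose plate is at (315,280), the open clip's bar at (445,300), the clamped plate at (320,395) and the magnet at (520,180). The plates have a bright bevel along the inner edge. I'll enlarge this to get precise corners.

```bash
python3 - <<'E'
import cv2
im=cv2.imread("pics/w1.png")[75:325,80:350]
cv2.imwrite("pics/w1c.png",cv2.resize(im,None,fx=2.4,fy=2.4,interpolation=cv2.INTER_CUBIC)[:600])
im=cv2.imread("pics/w1.png")[150:300,170:350]
cv2.imwrite("pics/w1d.png",cv2.resize(im,None,fx=4,fy=4,interpolation=cv2.INTER_CUBIC)[:600])
E
```

```text
(no output)
```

View pics/w1d.png

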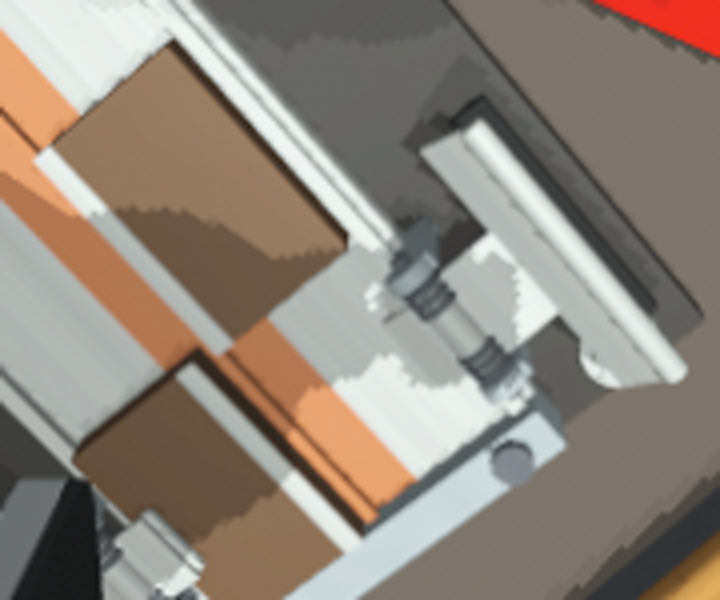

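Crop: plate top corners are rear-outer (172,42) and front-outer (347,237). The bar's rolled edge runs (476,124) to (683,372), and the base corner is at (702,318). I'll do a joint fit of the jig pose and plate x.

```bash
cat > fitq.py <<'E'
from h import *
from rig import r
import pickle
c=r.get_calibration("side");w=r.get_calibration("wrist");s=pickle.load(open("w1.pkl","rb"))
L=[((-105,92,10),0,(30,192)),((-105,-92,10),0,(186,570)),((75,-92,10),0,(610,435)),
((-30,42.5,30),1,(178,236)),((30,42.5,30),1,(310,192)),
((-6,83,46),0,(258,95)),((66,83,46),0,(413,55))]
L=[(p,k,(x/4+265-.4,y/4+230-.4)) for p,k,(x,y) in L]
W=[((-30,42.5,30),1,(172,42)),((30,42.5,30),1,(347,237)),((-6,83,45.5),0,(475,124)),((66,83,45.5),0,(684,373)),((75,92,10),0,(702,318)),((0,-42.5,30),0,(76,457))]
W=[(p,k,(x/4+170-.4,y/4+150-.4)) for p,k,(x,y) in W]
W+=[((-105,92,10),0,(317*.7,113*.7)),((-105,-92,10),0,(120*.7,298*.7))]
E
python3 - <<'E'
from fitq import *
for V in ([(c,None,L)],[(w,s,W)],[(c,None,L),(w,s,W)]):
    q,e=fit(V,[543,-145,-.25,-29]);print(q.round(3),np.degrees(q[2]).round(2));print(e.round(1).tolist())
E
```

```text
[ 5.43613e+02 -1.45618e+02 -2.45000e-01 -2.82320e+01] -14.03
[[-0.4, -0.2], [-0.2, 2.9], [2.5, 0.5], [-0.7, -2.4], [0.1, -1.0], [0.1, 0.2], [0.0, -0.3]]
[ 5.45284e+02 -1.43492e+02 -2.41000e-01 -2.91080e+01] -13.81
[[-1.4, -0.9], [1.0, 2.0], [0.3, 0.1], [0.6, 0.3], [2.9, 0.1], [-0.7, 1.4], [-0.3, -2.2], [-2.7, 0.0]]
[ 5.44945e+02 -1.43815e+02 -2.43000e-01 -2.86770e+01] -13.93
[[-0.4, -1.2], [0.0, 1.5], [2.3, -0.9], [-1.0, -3.4], [-0.2, -2.1], [-0.0, -0.8], [-0.2, -1.4], [-1.5, -0.5], [0.9, 2.5], [-0.1, 0.3], [0.1, 0.6], [2.4, 0.4], [-1.3, 1.4], [-0.5, -2.1], [-3.2, -0.2]]
```

```bash
python3 - <<'E'
from h import *
from rig import r
w=r.get_calibration("wrist");H=np.linalg.inv(w["hand_eye"])
P=np.array([(x,y,z) for z in(35,49.5) for x in(-11,11) for y in (-8,-45)],float)
u=cv2.projectPoints(P,cv2.Rodrigues(H[:3,:3])[0],H[:3,3],K(w),w["D"])[0][:,0]/.7
for p,q in zip(P,u):print(p,q.round())
im=cv2.imread("pics/w1.png")[255:345,330:440]
cv2.imwrite("pics/w1f.png",cv2.resize(im,None,fx=6,fy=6,interpolation=cv2.INTER_CUBIC))
E
```

```text
[-11.  -8.  35.] [512. 379.]
[-11. -45.  35.] [547. 456.]
[11. -8. 35.] [506. 443.]
[ 11. -45.  35.] [537. 532.]
[-11.   -8.   49.5] [561. 379.]
[-11.  -45.   49.5] [610. 455.]
[11.  -8.  49.5] [553. 443.]
[ 11.  -45.   49.5] [595. 530.]
```

View pics/w1f.png

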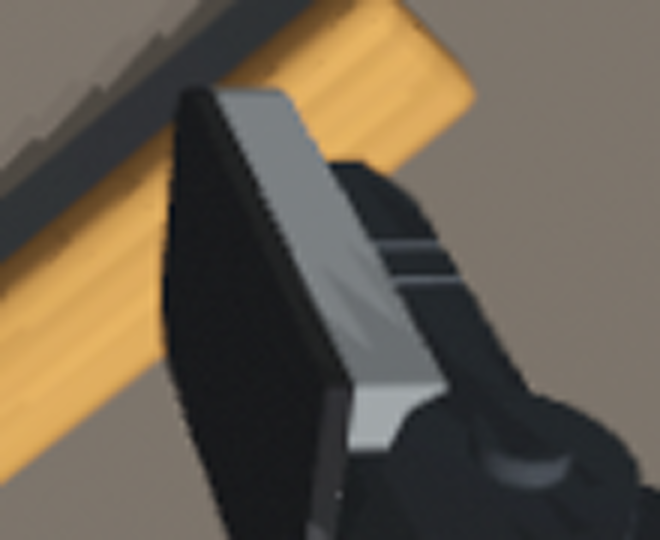

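The finger tips are about 8 mm thick and 22 mm wide, with the inner corner at (515,386) in the 800-wide frame. Fully open, the tip centres are therefore about 93 mm apart. With the jaw axis 40–46° from jig x, the +z tip can ride the bar while the −z tip pushes the plate's rear edge. First a hover over that position.

```bash
cat >>h.py <<'E'
Q=[545.2,-143.6,-0.2415]
def wp(lead,th,tipz,cy=77.5,Q=Q,D=93,sb=13):
    """TCP world pos, jaw angle: plate-finger leading corner at jig x=lead, bar-finger inner corner at jig y=cy"""
    t=np.radians(th);u=np.array([np.cos(t),np.sin(t)]);v=np.array([u[1],-u[0]])
    pf=lead-(4*u[0]+11*u[1]);bc=-4*u+11*v
    b=np.array([pf+D*u[0],cy-bc[1]]);c=b-u*D/2
    print("bar contact x",(b+bc)[0].round(1),"plate contact y",(c-u*D/2+4*u+11*v)[1].round(1),"tcp jig",c.round(1))
    return j2w([*c,tipz-sb],Q)[0],th+np.degrees(Q[2])
E
python3 - <<'E'
from h import *
from rig import r
p,a=wp(-65,40,58);print(p,a);plan(r.sense(),p,a,6,0)
E
```

```text
bar contact x 0.1 plate contact y 22.9 tcp jig [-39.5  58.6]
[520.84955769 -77.24268058  45.        ] 26.16306924759062
-0.31 2.40 -0.46 0.0 1.7 -0.1 0; -0.30 2.40 -0.47 0.0 1.7 -0.1 0; -0.29 2.40 -0.48 0.0 1.7 -0.1 0; -0.28 2.40 -0.49 0.0 1.7 -0.1 0; -0.27 2.40 -0.50 0.0 1.7 -0.1 0; -0.26 2.39 -0.50 0.0 1.7 -0.1 0
```

Call:
{"method": "apply_moves", "body": {
  "plan": "-0.3 2.4 -0.5 0 1.7 0 0; -0.3 2.4 -0.5 0 1.7 0 0; -0.3 2.4 -0.5 0 1.7 0 0; -0.3 2.4 -0.5 0 1.7 0 0; -0.3 2 -0.5 0 1.7 0 0; 0 0 0 0 0 0 0"
}}

```text
clock: 2.65
eef_pos: [520.7, -81.7, 69.6]
tcp_rot: [-1.576, 0.006, -1.102]
contact_force: [0.6, 1.1, -0.5]
opening: 1.001
```

```bash
python3 - <<'E'
from h import *
from rig import r
s=r.sense();print(s["eef_pos"],s["tcp_rot"],s["contact_force"],s["opening"])
p,a=wp(-65,40,58);plan(s,p,a,2,0)
E
```

```text
[520.69857258 -81.7017992   69.60368879] [-1.57600343  0.00582057 -1.10247915] [ 0.62458722  1.08471315 -0.53813903] 1.001026765841628
bar contact x 0.1 plate contact y 22.9 tcp jig [-39.5  58.6]
-0.19 1.23 0.11 0.2 0.3 -0.2 0; -0.19 1.23 0.11 0.2 0.3 -0.2 0
```

Call:
{"method": "apply_moves", "body": {
  "plan": "-0.2 1.2 0.1 0.2 0.3 -0.2 0; -0.2 1.2 0.1 0.2 0.3 -0.2 0; 0 0 0 0 0 0 0"
}}

```text
clock: 2.95
eef_pos: [520.7, -79.6, 47.1]
tcp_rot: [-1.568, -0.002, -1.116]
contact_force: [0.4, -0.6, 0.8]
opening: 1.002
```

```bash
python3 - <<'E'
from h import *
from rig import r
s=r.sense();print(s["eef_pos"],s["tcp_rot"],s["contact_force"])
im=r.grab_frame("wrist");cv2.imwrite("pics/w2.png",im)
import pickle;pickle.dump(s,open("w2.pkl","wb"))
w=r.get_calibration("wrist")
cv2.imwrite("pics/w2b.png",cv2.resize(im,(800,600),interpolation=cv2.INTER_CUBIC))
P=[(-59,42.5,30),(1,42.5,30),(-6,83,46),(66,83,46),(-6,86,44)]
print((proj(j2w(P,Q),w,s)/.7).round())
E
```

```text
[520.70732444 -79.61690516  47.12401695] [-1.56840467 -0.0023129  -1.11600481] [ 0.43732758 -0.59843394  0.76811656]
[[322. 368.]
 [452. 462.]
 [526. 399.]
 [666. 509.]
 [532. 389.]]
```

View pics/w2b.png

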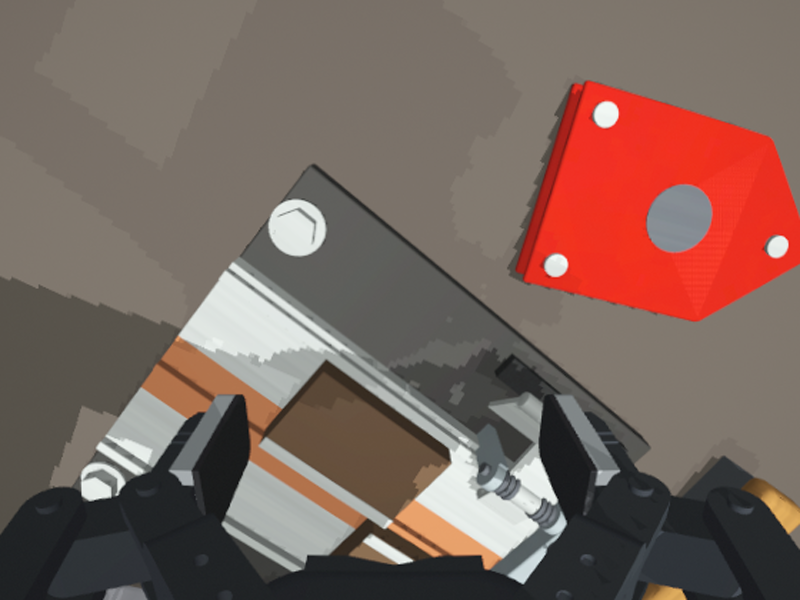

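The wrist view shows the plate's rear-outer corner at (326,361), front-outer at (450,455) and base corner at (314,165). The left tip is behind the plate's rear edge and the right tip is over the bar's near end at (530,395). I'll refine the fit with this closer view.

```bash
python3 - <<'E'
from fitq import *
s2=pickle.load(open("w2.pkl","rb"))
V=[((-30,42.5,30),1,(326,361)),((30,42.5,30),1,(450,455)),((-105,92,10),0,(314,165)),((75,92,10),0,(650,445))]
V=[(p,k,(x*.7,y*.7)) for p,k,(x,y) in V]
for A in ([(w,s2,V)],[(w,s,W),(w,s2,V)],[(c,None,L),(w,s,W),(w,s2,V)]):
    q,e=fit(A,[543,-145,-.25,-29]);print(q.round(3),np.degrees(q[2]).round(2));print(e[-4:].round(1).tolist())
w["hand_eye"]=w["hand_eye"].copy()
w["hand_eye"][0,3]-=2
q,e=fit([(w,s2,V)],[543,-145,-.25,-29]);print(q.round(3))
E
```

```text
[ 5.45346e+02 -1.42233e+02 -2.46000e-01 -3.09070e+01] -14.07
[[-4.2, 0.4], [0.3, 1.1], [-0.0, -5.3], [4.8, 0.5]]
[ 5.45552e+02 -1.42912e+02 -2.43000e-01 -3.06100e+01] -13.9
[[-4.3, 2.2], [0.2, 2.4], [-1.0, -3.7], [4.4, 1.0]]
[ 5.45176e+02 -1.43326e+02 -2.44000e-01 -2.98750e+01] -14.0
[[-3.9, 3.4], [0.4, 3.5], [-1.6, -3.4], [3.6, 1.6]]
[ 5.44471e+02 -1.40435e+02 -2.46000e-01 -3.09110e+01]
```

The plate corners I picked were on the dark side face. The actual top corners, about (321,368) and (449,463), agree with the prediction to within 1–2 mm, so I keep Q. Now I press down at the bar's near end, with the plate tip behind the plate.

```bash
python3 - <<'E'
from h import *
from rig import r
p,a=wp(-64,40,25);print(p);plan(r.sense(),p,a,8,0)
E
```

```text
bar contact x 1.1 plate contact y 22.9 tcp jig [-38.5  58.6]
[521.82053802 -77.48183995  12.        ]
-0.02 0.45 0.02 -0.0 -0.0 0.0 0; -0.02 0.45 0.02 -0.0 -0.0 0.0 0; -0.02 0.45 0.02 -0.0 -0.0 0.0 0; -0.02 0.45 0.02 -0.0 -0.0 0.0 0; -0.02 0.45 0.02 -0.0 -0.0 0.0 0; -0.02 0.45 0.02 -0.0 -0.0 0.0 0; -0.02 0.45 0.02 -0.0 -0.0 0.0 0; -0.02 0.45 0.02 -0.0 -0.0 0.0 0
```

Call:
{"method": "apply_moves", "body": {
  "plan": "-0.1 0.4 0.1 0 0 0 0; -0.1 0.4 0.1 0 0 0 0; 0 0.4 0 0 0 0 0; 0 0.4 0 0 0 0 0; 0 0.4 0 0 0 0 0; 0 0.4 0 0 0 0 0; 0 0 0 0 0 0 0"
}}

```text
clock: 3.7
eef_pos: [525.5, -77.6, 25.5]
tcp_rot: [-1.563, -0.006, -1.116]
contact_force: [0.2, 0.5, 2.5]
opening: 1.0
```

```bash
python3 - <<'E'
from h import *
from rig import r
s=r.sense();print(s["eef_pos"],s["tcp_rot"],s["contact_force"],s["wrist_torque"])
p,a=wp(-64,40,25);plan(s,p,a,4,0)
w=r.get_calibration("wrist");im=r.grab_frame("wrist");cv2.imwrite("pics/w3.png",im)
cv2.imwrite("pics/w3b.png",cv2.resize(im[230:,100:500],(800,380),interpolation=cv2.INTER_CUBIC))
E
```

```text
[525.53951864 -77.64174072  25.51404573] [-1.56259174 -0.00579753 -1.1157522 ] [0.16742132 0.48121942 2.45614976] [ 0.28444467 -0.0957581   0.11804727]
bar contact x 1.1 plate contact y 22.9 tcp jig [-38.5  58.6]
-0.05 0.34 -0.08 -0.1 -0.0 0.1 0; -0.05 0.34 -0.08 -0.1 -0.0 0.1 0; -0.05 0.34 -0.08 -0.1 -0.0 0.1 0; -0.05 0.34 -0.08 -0.1 -0.0 0.1 0
```

View pics/w3b.png

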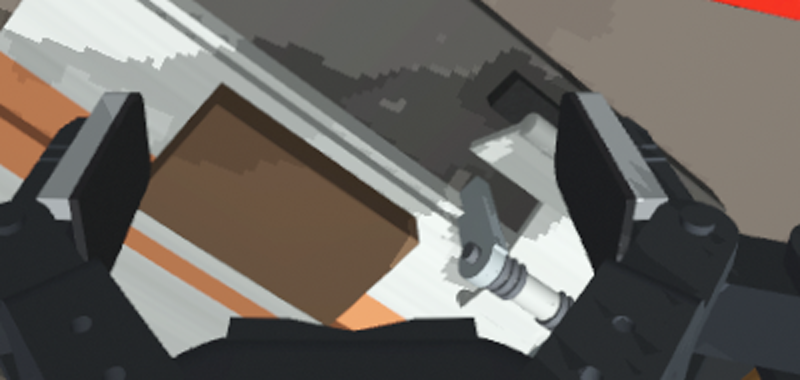

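The tip is pressing the bar (2.5 N, bar height about 35 mm). The arm drifted about 4 mm forward, so I back off along jig −x before going below the plate top.

Call:
{"method": "apply_moves", "body": {
  "plan": "-0.15 0 -0.2 -0.2 0 0.2 0; -0.15 0 -0.2 -0.2 0 0.2 0; 0 0 0 0 0 0 0"
}}

```text
clock: 4.05
eef_pos: [521.8, -77.2, 26.3]
tcp_rot: [-1.568, -0.0, -1.116]
contact_force: [0.1, 1.3, 2.9]
opening: 1.0
```

```bash
python3 - <<'E'
from h import *
from rig import r
s=r.sense();print(s["eef_pos"],s["tcp_rot"],s["contact_force"],s["wrist_torque"])
p,a=wp(-65,40,25);print(p);plan(s,p,a,4,0)
E
```

```text
[521.81961123 -77.15545015  26.33832518] [-1.56786486e+00 -2.39864337e-04 -1.11575959e+00] [0.12299474 1.29142996 2.86520966] [ 0.20968332 -0.10862869  0.01476859]
bar contact x 0.1 plate contact y 22.9 tcp jig [-39.5  58.6]
[520.84955769 -77.24268058  12.        ]
-0.01 0.36 -0.02 -0.0 -0.0 0.0 0; -0.01 0.36 -0.02 -0.0 -0.0 0.0 0; -0.01 0.36 -0.02 -0.0 -0.0 0.0 0; -0.01 0.36 -0.02 -0.0 -0.0 0.0 0
```

Call:
{"method": "apply_moves", "body": {
  "plan": "-0.04 0.35 -0.06 0 0 0 0; -0.04 0.35 -0.06 0 0 0 0; -0.04 0.35 -0.06 0 0 0 0; -0.04 0.3 -0.06 0 0 0 0; 0 0 0 0 0 0 0"
}}

```text
clock: 4.55
eef_pos: [521.3, -77.3, 12.8]
tcp_rot: [-1.564, -0.003, -1.116]
contact_force: [1.2, -0.5, 4.8]
opening: 0.999
```

```bash
python3 - <<'E'
from h import *
from rig import r
s=r.sense();print(s["eef_pos"],s["tcp_rot"],s["contact_force"],s["wrist_torque"])
p,a=wp(-65,40,25);print(p);plan(s,p,a,1,0)
im=r.grab_frame("wrist");cv2.imwrite("pics/w4.png",im)
im2=r.grab_frame("side")
A=cv2.resize(im[230:,100:500],(800,380),interpolation=cv2.INTER_CUBIC);B=cv2.resize(im2[235:345,225:425],(400,220),interpolation=cv2.INTER_CUBIC)
o=np.zeros((600,800,3),np.uint8);o[:380]=A;o[380:,:400]=B;cv2.imwrite("pics/w4b.png",o)
E
```

```text
[521.29234524 -77.34039629  12.79593859] [-1.56358241 -0.00339961 -1.11607458] [ 1.23086947 -0.52490401  4.75317443] [ 0.09205503 -0.46060778  0.05969574]
bar contact x 0.1 plate contact y 22.9 tcp jig [-39.5  58.6]
[520.84955769 -77.24268058  12.        ]
-0.03 0.08 -0.04 -0.4 -0.1 0.2 0
```

View pics/w4b.png

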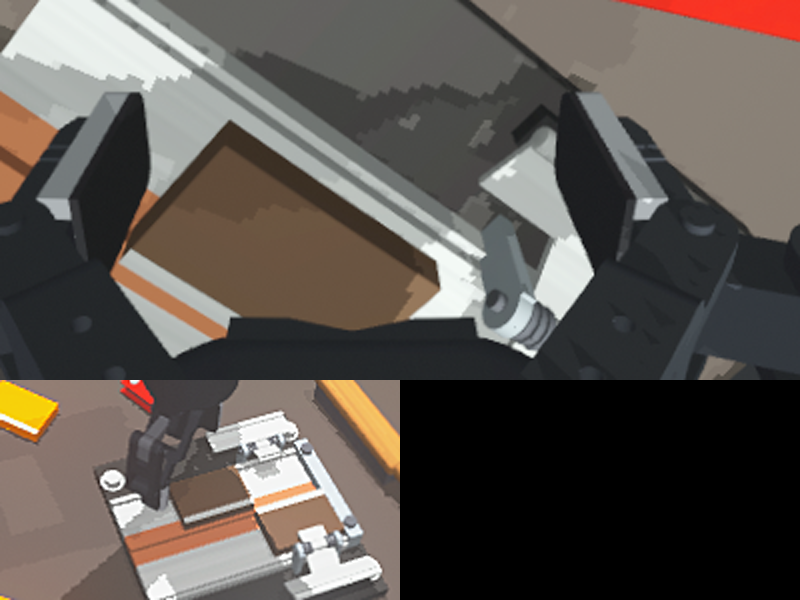

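The bar is down and the plate tip is on the bed behind the plate's rear edge with a small gap. I'll press a little lower to check for the hard stop.

Call:
{"method": "apply_moves", "body": {
  "plan": "0 0.2 0 -0.3 0 0.2 0; 0 0 0 0 0 0 0"
}}

```text
clock: 4.85
eef_pos: [521.1, -77.6, 11.2]
tcp_rot: [-1.569, 0.0, -1.116]
contact_force: [1.5, -1.9, 5.4]
opening: 1.001
```

Call:
{"method": "apply_moves", "body": {
  "plan": "0 0.15 0 0 0 0 0; 0 0 0 0 0 0 0"
}}

```text
clock: 5.05
eef_pos: [521.0, -78.0, 9.9]
tcp_rot: [-1.57, -0.0, -1.116]
contact_force: [0.9, -1.3, 4.8]
opening: 1.0
```

Call:
{"method": "apply_moves", "body": {
  "plan": "0 0.15 0 0 0 0 0; 0 0 0 0 0 0 0"
}}

```text
clock: 5.25
eef_pos: [521.0, -78.4, 8.7]
tcp_rot: [-1.57, -0.0, -1.116]
contact_force: [2.0, -0.7, 6.2]
opening: 0.998
```

Call:
{"method": "apply_moves", "body": {
  "plan": "0 0.12 0 0 0 0 0; 0 0 0 0 0 0 0"
}}

```text
clock: 5.45
eef_pos: [520.9, -78.7, 7.9]
tcp_rot: [-1.57, -0.001, -1.116]
contact_force: [1.0, -0.4, 5.7]
opening: 1.002
```

Call:
{"method": "apply_moves", "body": {
  "plan": "0 0.12 0 0 0 0 0; 0 0 0 0 0 0 0"
}}

```text
clock: 5.65
eef_pos: [520.9, -79.0, 7.2]
tcp_rot: [-1.571, -0.001, -1.116]
contact_force: [1.5, -0.6, 6.5]
opening: 0.998
```

No hard stop yet and the force of about 6.5 N is near the end value, so I use TCP z ≈ 10 (bar about 20–21 mm). Now I push in stages, turning the jaw axis from 40° to 46°.

```bash
python3 - <<'E'
from h import *
from rig import r
s=r.sense()
p,a=wp(-46,41.8,23);print(p);plan(s,p,a,6,0)
E
```

```text
bar contact x 17.4 plate contact y 20.8 tcp jig [-21.6  57.4]
[537.90031942 -82.71473666  10.        ]
0.18 -0.05 0.23 -0.0 -0.3 0.0 0; 0.18 -0.05 0.23 -0.0 -0.3 0.0 0; 0.18 -0.05 0.23 -0.0 -0.3 0.0 0; 0.18 -0.05 0.22 -0.0 -0.3 0.0 0; 0.19 -0.05 0.22 -0.0 -0.3 0.0 0; 0.19 -0.05 0.22 -0.0 -0.3 0.0 0
```

Call:
{"method": "apply_moves", "body": {
  "plan": "0 -0.2 0 0 0 0 0; 0.18 -0.05 0.23 0 -0.3 0 0; 0.18 0 0.23 0 -0.3 0 0; 0.18 0 0.23 0 -0.3 0 0; 0.18 0 0.22 0 -0.3 0 0"
}}

```text
clock: 6.15
eef_pos: [523.0, -80.0, 8.2]
tcp_rot: [-1.586, 0.01, -1.093]
contact_force: [-5.7, -1.4, 7.8]
opening: 0.998
```

```bash
cat >st.py <<'E'
from h import *
from rig import r
import sys
s=r.sense()
def cur(s,D=93):
    a=s["tcp_rot"][2]+np.pi/2;t=a-Q[2];d=s["eef_pos"][:2]-Q[:2];c,n=np.cos(Q[2]),np.sin(Q[2])
    x,y=c*d[0]+n*d[1],-n*d[0]+c*d[1];u=np.array([np.cos(t),np.sin(t)]);v=np.array([u[1],-u[0]])
    L=np.array([x,y])-u*D/2+4*u+11*v;B=np.array([x,y])+u*D/2-4*u+11*v
    print("theta",np.degrees(t).round(1),"lead",L.round(1),"barcorner",B.round(1),"tcpz",s["eef_pos"][2].round(1),"F",s["contact_force"].round(1),"T",s["wrist_torque"].round(2),"clk",s["clock"])
cur(s)
if len(sys.argv)>1:
    l,th,z,n=map(float,sys.argv[1:5]);p,a=wp(l,th,z);plan(s,p,a,int(n),0)
E
python3 st.py -40 42.5 23 6
```

```text
theta 41.2 lead [-61.5  20.2] barcorner [ 2.5 76.2] tcpz 8.2 F [-5.7 -1.4  7.8] T [-0.13  0.55 -0.03] clk 6.15
bar contact x 22.7 plate contact y 20.1 tcp jig [-16.1  56.9]
0.22 -0.04 0.26 0.1 -0.2 -0.1 0; 0.22 -0.03 0.26 0.1 -0.2 -0.1 0; 0.22 -0.03 0.26 0.1 -0.2 -0.1 0; 0.22 -0.03 0.26 0.1 -0.2 -0.1 0; 0.22 -0.03 0.26 0.1 -0.2 -0.1 0; 0.23 -0.03 0.26 0.1 -0.2 -0.1 0
```

Call:
{"method": "apply_moves", "body": {
  "plan": "0 -0.35 0 0.4 0 -0.4 0; 0.25 0 0.3 0.3 -0.2 -0.3 0; 0.3 0 0.4 0 -0.2 0 0"
}}

```text
clock: 6.45
eef_pos: [527.0, -80.6, 10.9]
tcp_rot: [-1.58, 0.003, -1.086]
contact_force: [-5.3, 0.6, 5.2]
opening: 0.994
```

```bash
python3 st.py -40 42.5 23 6
```

```text
theta 41.6 lead [-57.2  20.4] barcorner [ 6.3 76.8] tcpz 10.9 F [-5.3  0.6  5.2] T [0.29 0.68 0.07] clk 6.45
bar contact x 22.7 plate contact y 20.1 tcp jig [-16.1  56.9]
0.18 0.01 0.21 0.1 -0.1 -0.0 0; 0.18 0.01 0.21 0.1 -0.1 -0.0 0; 0.18 0.01 0.21 0.1 -0.1 -0.0 0; 0.19 0.01 0.21 0.1 -0.1 -0.0 0; 0.19 0.01 0.21 0.1 -0.1 -0.0 0; 0.19 0.01 0.21 0.1 -0.1 -0.0 0
```

Call:
{"method": "apply_moves", "body": {
  "plan": "0.35 0 0.4 0.3 -0.1 0 0; 0.35 0 0.4 0.2 -0.1 0 0; 0.35 0 0.4 0.2 -0.1 0 0"
}}

```text
clock: 6.75
eef_pos: [533.3, -82.3, 9.4]
tcp_rot: [-1.582, 0.014, -1.08]
contact_force: [-6.3, 2.7, 8.8]
opening: 0.997
```

```bash
python3 - <<'E'
import st
from h import *
from rig import r
im=r.grab_frame("wrist");im2=r.grab_frame("side")
A=cv2.resize(im[230:,100:500],(800,380),interpolation=cv2.INTER_CUBIC);B=cv2.resize(im2[235:345,225:425],(400,220),interpolation=cv2.INTER_CUBIC)
o=np.zeros((600,800,3),np.uint8);o[:380]=A;o[380:,:400]=B
im3=r.grab_frame("scene");o[380:,400:]=cv2.resize(im3[170:280,120:320],(400,220),interpolation=cv2.INTER_CUBIC)
cv2.imwrite("pics/w5b.png",o)
E
```

```text
theta 42.0 lead [-50.5  20.1] barcorner [12.7 76.9] tcpz 9.4 F [-6.3  2.7  8.8] T [0.47 1.12 0.04] clk 6.75
```

View pics/w5b.png

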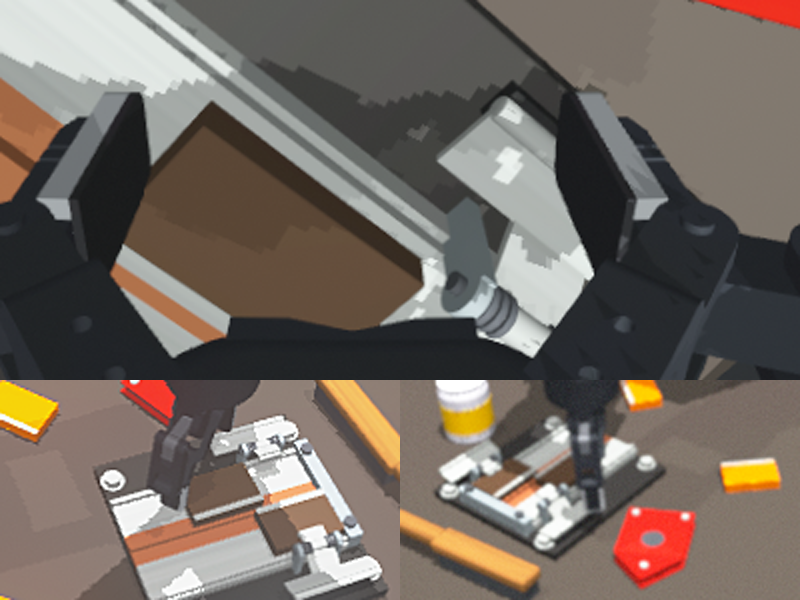

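The plate is moving with the push: in the side view its front edge is approaching the clip, and the bar is held down by the right tip. I continue, lifting slightly off the stop.

```bash
python3 st.py -35 43 24 3
```

```text
theta 42.0 lead [-50.   20.1] barcorner [13.2 76.9] tcpz 9.5 F [-5.8  2.3  8.5] T [0.36 0.73 0.01] clk 6.9
bar contact x 27.2 plate contact y 19.5 tcp jig [-11.4  56.6]
0.32 -0.06 0.35 0.2 -0.3 -0.2 0; 0.32 -0.06 0.35 0.2 -0.3 -0.2 0; 0.33 -0.05 0.35 0.2 -0.3 -0.2 0
```

Call:
{"method": "apply_moves", "body": {
  "plan": "0.3 -0.25 0.35 0.3 -0.2 -0.3 0; 0.35 -0.15 0.4 0.2 -0.2 -0.2 0; 0.35 -0.1 0.4 0.2 -0.2 -0.2 0"
}}

```text
clock: 7.2
eef_pos: [542.5, -84.4, 13.0]
tcp_rot: [-1.577, 0.008, -1.069]
contact_force: [-4.5, 1.7, 4.0]
opening: 1.001
```

```bash
python3 st.py -20 44 24 3
```

```text
theta 42.6 lead [-40.6  19.9] barcorner [22.  77.5] tcpz 13.0 F [-4.5  1.7  4. ] T [0.34 0.46 0.04] clk 7.2
bar contact x 41.1 plate contact y 18.5 tcp jig [ 2.9 55.9]
0.47 0.06 0.46 0.1 -0.5 -0.1 0; 0.47 0.06 0.46 0.1 -0.5 -0.1 0; 0.47 0.06 0.46 0.1 -0.5 -0.1 0
```

TCP rose to 13. I press back to about 10.5 before the front edge enters the lip.

Call:
{"method": "apply_moves", "body": {
  "plan": "-0.05 0.25 -0.05 0.1 0 -0.1 0; 0 0.05 0 0 0 0 0"
}}

```text
clock: 7.4
eef_pos: [543.4, -85.0, 10.6]
tcp_rot: [-1.574, 0.003, -1.069]
contact_force: [-4.8, -0.0, 7.7]
opening: 1.003
```

```bash
python3 st.py -30 44 23.5 2
```

```text
theta 42.6 lead [-39.6  19.6] barcorner [22.9 77.2] tcpz 10.6 F [-4.8 -0.   7.7] T [ 0.06  0.61 -0.08] clk 7.4
bar contact x 31.1 plate contact y 18.5 tcp jig [-7.1 55.9]
0.32 0.01 0.30 0.1 -0.7 -0.1 0; 0.32 0.01 0.30 0.1 -0.7 -0.1 0
```

Call:
{"method": "apply_moves", "body": {
  "plan": "0.35 -0.03 0.35 0.2 -0.3 -0.2 0; 0.35 -0.05 0.35 0.2 -0.3 -0.2 0; 0.35 -0.05 0.35 0.2 -0.3 -0.2 0"
}}

```text
clock: 7.7
eef_pos: [555.5, -88.7, 11.4]
tcp_rot: [-1.567, -0.004, -1.053]
contact_force: [-5.2, 3.1, 5.0]
opening: 1.002
```

```bash
python3 st.py -15 44.5 23.5 3
```

```text
theta 43.5 lead [-26.3  18.6] barcorner [35.3 77.1] tcpz 11.4 F [-5.2  3.1  5. ] T [0.59 0.45 0.03] clk 7.7
bar contact x 45.6 plate contact y 17.9 tcp jig [ 7.6 55.6]
0.25 0.03 0.25 -0.1 -0.3 0.1 0; 0.25 0.03 0.25 -0.1 -0.3 0.1 0; 0.25 0.03 0.25 -0.1 -0.3 0.1 0
```

Call:
{"method": "apply_moves", "body": {
  "plan": "0.28 0.05 0.28 0 -0.4 0 0; 0.28 0.02 0.28 0 -0.4 0 0; 0.28 0.02 0.28 0 -0.4 0 0"
}}

```text
clock: 8.0
eef_pos: [563.2, -90.4, 9.9]
tcp_rot: [-1.573, 0.002, -1.032]
contact_force: [-6.6, 4.2, 8.8]
opening: 0.998
```

```bash
python3 st.py -3 45.5 23.5 3
```

```text
theta 44.7 lead [-17.7  18.2] barcorner [42.7 78. ] tcpz 9.9 F [-6.6  4.2  8.8] T [ 0.61  0.93 -0.02] clk 8.0
bar contact x 56.6 plate contact y 16.9 tcp jig [18.9 54.9]
0.36 -0.02 0.31 0.0 -0.3 -0.0 0; 0.36 -0.02 0.31 0.0 -0.3 -0.0 0; 0.36 -0.02 0.31 0.0 -0.3 -0.0 0
```

Call:
{"method": "apply_moves", "body": {
  "plan": "0.35 -0.12 0.3 0 -0.3 0 0; 0.35 -0.05 0.3 0.1 -0.3 -0.1 0; 0.25 -0.03 0.25 0.1 -0.2 -0.1 0"
}}

```text
clock: 8.3
eef_pos: [573.6, -93.0, 11.1]
tcp_rot: [-1.573, 0.003, -1.018]
contact_force: [-4.6, 2.7, 4.0]
opening: 1.002
```

```bash
python3 st.py 0 46 23.5 2
```

```text
theta 45.5 lead [-6.4 17.9] barcorner [53.1 78.6] tcpz 11.1 F [-4.6  2.7  4. ] T [0.55 0.37 0.04] clk 8.3
bar contact x 59.0 plate contact y 16.4 tcp jig [21.6 54.6]
0.27 0.03 0.16 0.1 -0.2 -0.1 0; 0.27 0.03 0.16 0.1 -0.2 -0.1 0
```

Call:
{"method": "apply_moves", "body": {
  "plan": "0.22 0.06 0.17 0.1 -0.1 -0.1 0; 0.22 0.02 0.17 0 -0.1 0 0"
}}

```text
clock: 8.5
eef_pos: [577.6, -94.2, 10.1]
tcp_rot: [-1.573, 0.004, -1.014]
contact_force: [-6.9, 5.5, 8.5]
opening: 1.0
```

Call:
{"method": "apply_moves", "body": {
  "plan": "0.22 0 0.17 0 -0.1 0 0"
}}

```text
clock: 8.6
eef_pos: [578.9, -94.6, 9.9]
tcp_rot: [-1.575, 0.006, -1.013]
contact_force: [-6.6, 5.1, 9.1]
opening: 0.997
```

Call:
{"method": "apply_moves", "body": {
  "plan": "0.22 0 0.17 0 -0.1 0 0"
}}

```text
clock: 8.7
eef_pos: [580.0, -94.9, 9.7]
tcp_rot: [-1.577, 0.009, -1.012]
contact_force: [-10.8, 6.3, 11.3]
opening: 1.004
```

```bash
python3 st.py 0 46 23.5 2
```

```text
theta 45.9 lead [ 0.5 17.5] barcorner [59.6 78.5] tcpz 9.7 F [-10.8   6.3  11.3] T [ 0.96  1.76 -0.29] clk 8.7
bar contact x 59.0 plate contact y 16.4 tcp jig [21.6 54.6]
0.02 -0.04 -0.06 0.2 -0.1 -0.3 0; 0.02 -0.04 -0.06 0.2 -0.1 -0.3 0
```

Call:
{"method": "apply_moves", "body": {
  "plan": "0.25 -0.1 0.2 0.2 0 -0.2 0"
}}

```text
clock: 8.8
eef_pos: [580.2, -94.9, 10.0]
tcp_rot: [-1.578, 0.011, -1.012]
contact_force: [-11.9, 7.9, 7.0]
opening: 1.0
```

Call:
{"method": "apply_moves", "body": {
  "plan": "0.25 -0.1 0.2 0.2 0 -0.2 0"
}}

```text
clock: 8.9
eef_pos: [580.1, -94.9, 10.1]
tcp_rot: [-1.579, 0.012, -1.013]
contact_force: [-9.6, 6.2, 4.1]
opening: 1.006
```

```bash
python3 - <<'E'
import st
from h import *
from rig import r
im=r.grab_frame("wrist");im2=r.grab_frame("side")
A=cv2.resize(im[200:,100:460],(520,318),interpolation=cv2.INTER_CUBIC);B=cv2.resize(im2[220:350,260:430],(680,520),interpolation=cv2.INTER_CUBIC)
o=np.zeros((600,800,3),np.uint8);o[:280,:520]=A[:280]
o[280:,:]=cv2.resize(im2[240:320,290:430],None,fx=5.7,fy=4,interpolation=cv2.INTER_CUBIC)[:320,:800] if 0 else 0
o=np.zeros((600,800,3),np.uint8);o[:250,:520]=A[:250];o[250:,:]=cv2.resize(im2[245:333,275:475-72],(800,550),interpolation=cv2.INTER_CUBIC)[150:500] if 0 else cv2.resize(im2[252:326,270:439],(800,350),interpolation=cv2.INTER_CUBIC)
cv2.imwrite("pics/w6b.png",o)
E
```

```text
theta 45.8 lead [ 0.5 17.5] barcorner [59.8 78.5] tcpz 10.1 F [-9.6  6.2  4.1] T [ 1.15  1.49 -0.16] clk 8.9
```

View pics/w6b.png

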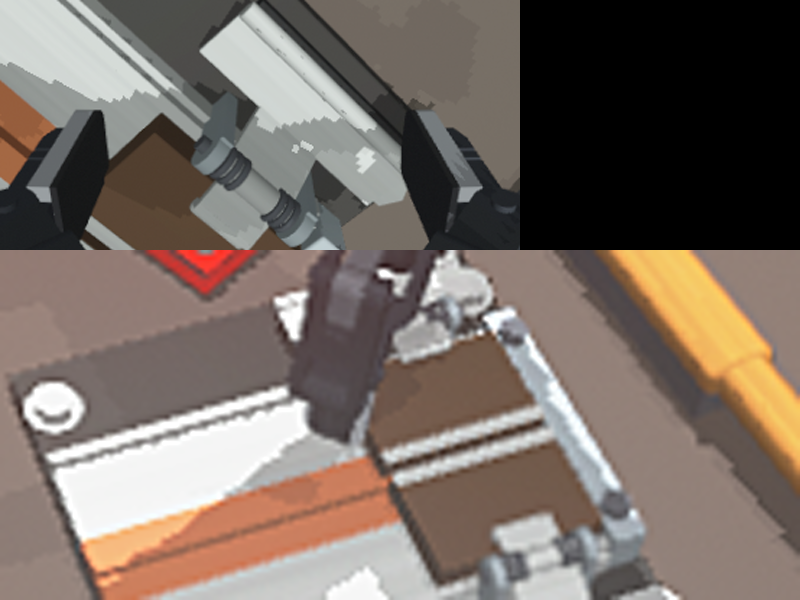

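The plate is home: its rear and front edges line up with the clamped plate and its front is against the stop. The push stalls at lead x ≈ 0.5 with about 10 N, and the bar is still held down. I ease the push off by about a millimetre, then let the clip up slowly.

Call:
{"method": "apply_moves", "body": {
  "plan": "-0.1 0 -0.1 0.2 0 -0.2 0; -0.1 -0.05 -0.1 0.2 0 -0.2 0; 0 -0.2 0 0 0 0 0; 0 -0.25 0 0 0 0 0; 0 -0.3 0 0 0 0 0"
}}

```text
clock: 9.5
eef_pos: [580.4, -94.0, 19.0]
tcp_rot: [-1.567, 0.002, -1.013]
contact_force: [-1.2, 2.9, 2.4]
opening: 1.001
```

```bash
python3 st.py -2 45.8 40 3
```

```text
theta 45.8 lead [ 0.6 18.4] barcorner [59.8 79.3] tcpz 19.0 F [-1.2  2.9  2.4] T [ 0.48 -0.1   0.14] clk 9.5
bar contact x 57.3 plate contact y 16.6 tcp jig [19.7 54.7]
-0.02 -0.27 -0.10 -0.1 -0.0 -0.0 0; -0.02 -0.27 -0.10 -0.1 -0.0 -0.0 0; -0.02 -0.27 -0.10 -0.1 -0.0 -0.0 0
```

Call:
{"method": "apply_moves", "body": {
  "plan": "-0.05 -0.3 -0.1 0 0 0 0; -0.05 -0.4 -0.1 0 0 0 0; -0.05 -0.6 -0.1 0 0 0 0; 0 -1 0 0 0 0 0; 0 -2 0 0 0 0 0; 0 -3 0 0 0 0 0; -0.3 -4 -0.4 0 0 0 0; -0.5 -4 -0.6 0 0 0 0; -0.5 -3 -0.6 0 0 0 0; 0 0 0 0 0 0 0; 0 0 0 0 0 0 0"
}}

```text
clock: 10.6
eef_pos: [553.8, -94.3, 213.7]
tcp_rot: [-1.569, -0.0, -1.014]
contact_force: [-0.1, 0.5, -1.0]
opening: 1.004
```

```bash
python3 - <<'E'
import st
from h import *
from rig import r
im=r.grab_frame("wrist");im2=r.grab_frame("side")
o=np.zeros((600,800,3),np.uint8);o[:300,:400]=cv2.resize(im,(400,300));o[:300,400:]=cv2.resize(r.grab_frame("scene")[150:290,110:297],(400,300),interpolation=cv2.INTER_CUBIC)
o[300:]=cv2.resize(im2[245:340,260:513],(800,300),interpolation=cv2.INTER_CUBIC)
cv2.imwrite("pics/w7b.png",o);cv2.imwrite("pics/w7.png",im)
E
```

```text
theta 45.7 lead [-25.2  11.9] barcorner [34.1 72.7] tcpz 213.7 F [-0.1  0.5 -1. ] T [-0.01  0.03  0.02] clk 10.6
```

View pics/w7b.png

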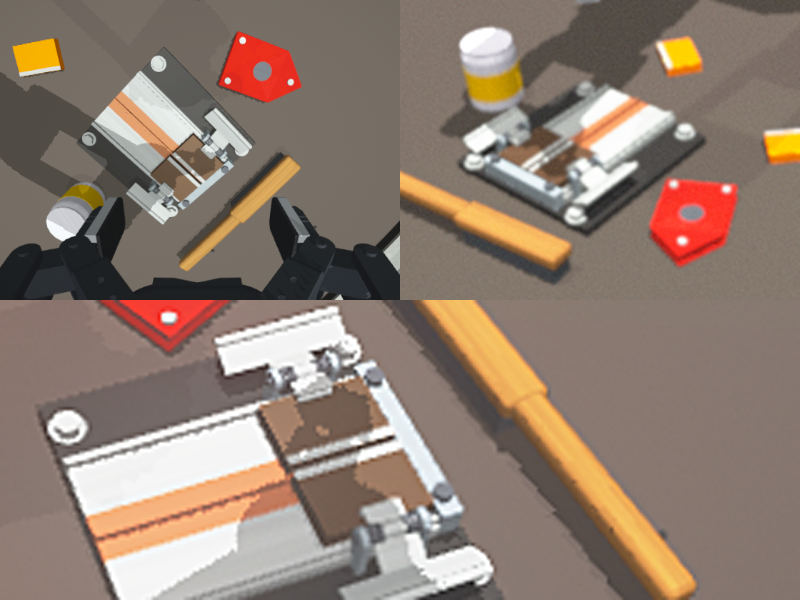

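The plate is home: its rear edge is in line with the clamped plate's, its front is against the stop at (375,380), and the clip lip rests on it at (315,385). The surroundings are unmoved and the arm is clear, so I hand in.

```bash
python3 -c "
from rig import r
print(r.sign_off())"
```

```text
the job is handed in; nothing more can be done
None
```

The loose plate is home against the end stop and the clip holds it. I handed the job in at about 10.7 s; the hand-in reports no verdict.

**What I did:** One fingertip pressed the thumb bar down and slid along it. The other pushed the plate's rear edge about 60 mm under the lip. When the push stalled against the stop, I eased it off, let the clip up slowly and withdrew.

**Last checks:**
- **Plate position:** the final views show its edges in line with the clamped plate and its front at the stop. The push had stalled at jig x ≈ 0.5 mm for the rear edge (0 is home), with about 10 N.
- **Clip:** the lip rests on the plate.
- **Surroundings:** the clamped plate, tin, magnet and brush look unmoved.
- **Arm:** it is clear at about 210 mm height, and the contact force is at noise level.

**What disagreed or stayed uncertain:**
- **Bar height:** I expected the hard stop at about TCP z 8 mm but had not met it at 7.2 mm, so the bar heights I worked from may be a few millimetres off. During the push my estimate ranged from about 19 to 23 mm.
- **Easing off:** I meant to pull back about 1 mm before letting the clip up. The measured position hardly changed, so the fingertip may still have been touching the plate lightly as the bar rose; only the push force fell away, to about 1 N.
- **Camera fit:** it agreed only to about 2 mm.

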